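# Push a battery pack home under the charging dock's spring flap

## Robot

A 6-joint arm with a two-finger parallel gripper is mounted at the origin on the work surface. World frame = base frame: x ahead of the robot, y to its left, z up, the work surface at z = 0. Lengths are in mm, angles in rad, forces in N, time in s.
With the tool pointing down it reaches from about 275 to 825 mm from the base axis. Payload 4.9 kg.
Tool frame: the origin (TCP) lies midway between the tips of the shut fingers; the grasp point (between the pads) lies 19 mm behind it; z points along the fingers, y is the direction in which the jaws open and shut (so a half turn about z gives the same grasp; the last joint's range is limited). The gripper opens to 85 mm and grips with 20 to 120 N. Pads are 22 mm wide; open, the fingers measure 114 mm over their backs; the gripper's body (76 mm by 85 mm) begins 54 mm behind the grasp point. The pads swing forward as they close: fully open they stand 13 mm farther back than shut.
Start: joints at [-1.416, 0.326, -0.193, 1.052, 0, 1.437], TCP at [156.653, -527.237, 231.281] pointing down, gripper open.
Joint ranges: [-2.65, 2.65], [-0.97, 1.79], [-1.3, 1.35], [-1.93, 2.1], [-1.47, 1.37], [-3.14, 3.14]. Speed limits (rad/s): [2.57, 2.57, 3.14, 3.14, 3.14, 3.14].

## Interface

Orientations are given as a unit quaternion [w, x, y, z].
In Python, from cell import * gives the robot as it stands. The module is installed in compiled form; this text tells all that it offers.
- The arm moves only by the shell command python3 -m crank 'ROWS'. ROWS is JSON, a list of rows, each an object of numbers: "gripper": the gripper's target within -1 to 1 (fully open at 1, half-way at 0, shut at -1); "dx", "dy", "dz": the shift along the world's x, y, z in m; "ax", "ay", "az": the turn, a rotation vector about the world's x, y, z in degrees. In form: [{"gripper": .., "dx": .., "dy": .., "dz": .., "ax": .., "ay": .., "az": ..}, ...]. A call has 1 to 12 rows; each row shifts and turns the commanded pose from where the row before left it; what a row does not reach is not made up. A row lasts 1/12 s, in which the tool goes at most 41.7 mm and 7.16 degrees, less where a joint would pass 70% of its speed; a pose out of reach is approached as far as the arm can. A call with a gripper value outside its range is refused whole. The fingers move at their own pace and stop on an object; the grip force is fixed at half the most. Time passes only in rows, so rows that do not move let the fingers close. It gives the time, the measured TCP pose, the force and the opening at its end, in the units of the state.
- state(): the state, without advancing time (a new reading comes with each control period).
- snapshot(name): name is "scene" or "top" or "wrist"; returns (picture, depth): 420x560x3 uint8, red, green, blue; 420x560 float32, mm along the optical axis (not along the pixel's ray), 0 where there is no reading.
- camera_params(name): a dict with "intrinsics" (3x3 intrinsics, pixels), "D" ([k1, k2, p1, p2, k3] as OpenCV has them; the pictures are not rectified), "R" (3x3) and "t" (3): a world point X has camera coordinates R X + t; the wrist camera has in their place "T_tool_cam" (4x4, takes a point from camera to tool coordinates, whose origin is the TCP and whose axes are the flange's). Camera axes: x right, y down, z forward; pixel columns grow to the right and rows downward; lengths in mm; the calibration is good to about 2 mm. A picture is of the moment at which its call begins: read the wrist's pose just before it. camera_params takes no time and is no camera call.
- hand_in(): hands the job in, once; it reports no verdict.
Trained networks look in the newest picture that a camera, given by its name, has taken for a name from the list of things; names that differ only in an ending like _2 or _b are one class to them, and where a whole thing is asked for, a point or a joint stands for the part that bears it (a point fixed in the world has none). Each returns a list of dicts, best first, with "conf" (0 to 1); they miss things now and then, are a little off and sometimes report something else, mostly with a low value. They report only what shows in the picture. A call takes as long as a camera call. They do not tell look-alikes from the thing itself.
- trace(target, camera): "region" (420x560 bool, what is visible of it) and "location" ([column, row] in pixels, amid what is visible of it).
- place_of(target, camera): "location" ([column, row] in pixels: a listed point, or the origin of a listed thing).
The state is a dict: "clock": time; "joints": joint angles; "joint_velocities": joint speeds; "tau": joint torques, N m; "eef_pos": TCP position; "ee_rot": TCP orientation; "contact_force": force on the tool from outside, world axes, zero at the start; "wrist_torque": the same for the moment, N m; "width": finger opening in mm.
Only numpy, scipy, OpenCV 4.12 (cv2) and the standard library are available. Lean on these libraries where they do the work, as an engineer would, in place of code of your own. Each camera call takes 0.05 s, during which the arm holds its last target. There are 200 camera calls.

## Task

Charge the robot car's battery: with one fingertip press in the long steel bar on the left of the charging dock and keep its spring flap held up, while the other fingertip pushes the battery pack lying in the dock's lane under the flap until it is fully home against the charger. Then take the fingers away, so that the flap comes down on the pack. Only push: do not pinch, lift or carry the pack, and leave everything else on the bench where it is.

Things in the scene. Friction and masses are not known exactly. Their poses are not given: they have to be found in the camera images.
- dock: Charging dock, fixed. Origin on the bench under mid-lane, at the flap's front edge; own x runs along the lane into the dock (away from the robot), y left, z up. On a 6 mm base plate the lane runs from its open near end, x = -175 mm, to the charger's face at x = +55; it is 46 mm wide (y = -23 to 23) between rails 6 mm thick, tops 14 mm above the bench. At x below 0 nothing is higher than the bar.
- flap (a joint): Spring flap over the lane, rad: 0 = closed, its free edge down in the lane, blocking it (a pack pushed at it does not open it); grows as it rises, stop at 0.85. Above about 0.40 it clears a pack; come down on a pack it rests at 0.36 to 0.41. Pressing the bar sideways to the lane raises it, with 3 to 6 N; a spring without catch shuts it when let go.
- flap_hinge (a point): Near end of the flap's hinge line, which runs along dock x at y = +46 mm, 56 mm above the bench. The grey flap plate covers x = 0 to 45 mm and, closed, slopes down from the hinge across the lane.
- bar_end (a point): Centre of the near end (dock x = -165 mm) of the bar: round steel, 10 mm thick, one piece with the flap, free and parallel to the lane from x = -165 to +12. Closed, its centre is at dock y = +54 mm, 30 mm above the bench; pressed to -y it moves to y = 42 at flap 0.45 rad, 38 at 0.6, 32 at 0.85, staying 29 to 33 mm up. A finger may press it anywhere and slide along it.
- pack: Battery pack to charge: box 90 mm long (own x), 40 wide, 34 high, black with a pale wrap label, 0.13 to 0.25 kg. Origin at the centre of its underside. It starts flat in the lane (underside 6 mm above the bench), long side along the lane, nose 15 to 45 mm short of the flap. Home, its tail sticks out 35 mm in front of the flap.
- pack_nose (a point): Centre of the pack's front end face (the end with brass contacts), 45 mm along +x from its middle, 17 mm above its underside.
- pack_tail (a point): Centre of the pack's rear end face, nearest the robot: the face to push.
- dock_stop (a point): Centre of the charger's face at the lane's end, 23 mm above the bench (dock x = 55 mm); the pack's nose meets it when home. Behind it the black housing, x = 55 to 120, y = -32 to 68 mm, is 55 mm high. A hinge post stands at x = 46 to 57, y = 37 to 55, 64 mm high.
- spare: Bystander: a spare pack of the same make lying on the bench to the right of the dock; leave it. Origin at the centre of its underside.
- wheel: Bystander: car wheel, black tyre and yellow hub, 66 mm across, lying flat, 26 mm high. Origin at the centre of its underside.
- motor: Bystander: small yellow gear motor, about 70 x 22 x 18 mm, lying left of the dock. Origin under its middle.
- jar: Bystander: glass screw jar with black lid, 52 mm across, 60 mm high. Origin at the centre of its underside.
- driver: Bystander: screwdriver 170 mm long lying left of the bar. Origin under its middle.
- spool: Bystander: black filament spool lying flat, 200 mm across, 65 mm high, far left. Origin at the centre of its underside.
- tray: Bystander: white divided tray 160 x 110 x 40 mm, to the right. Origin at the centre of its underside.
Things that resemble listed ones, but are neither listed nor needed, are in the scene too. What is shaped like the pack but red is not meant.

How it is judged (in metres and radians):
On the way, in this order (a step that is already met when the one before it is completed fails the run):
1. a finger holds the flap up while the pack is still outside (value of joint flap above 0.41 rad and contact force between the fingers and flap above 0.5 N and x of pack_nose in the frame of dock below 0.004 m), for 0.2 s.
2. the pack has been pushed home with the flap still held up by a finger (value of joint flap above 0.41 rad and contact force between the fingers and flap above 0.5 N and x of pack_nose in the frame of dock above 0.049 m).
At the end, for the whole second after the job is handed in: The pack lies flat in the lane, its nose within 6 mm of the charger's face and straight to within 0.08 rad, at rest, with the flap let down and resting on it (x of pack_nose in the frame of dock above 0.049 m and horizontal distance between pack_nose and dock_stop below 0.008 m and angle between the x axis of pack and the x axis of dock, either way round below 0.08 rad and height (world z) of pack below 0.01 m and angle between pack's own z axis and vertical below 0.06 rad and value of joint flap between 0.32 and 0.45 rad and contact force between flap and pack above 0.3 N and linear speed of pack below 0.01 m/s and velocity of joint flap below 0.05 rad/s); the robot touches nothing.
It fails at once if the pack is lifted or tipped (height (world z) of pack above 0.016 m or angle between pack's own z axis and vertical above 0.2 rad).
It fails at once if something else on the bench is moved more than 30 mm (distance of any of spare, wheel, motor, jar, driver, spool, tray from where it was at the start of the episode above 0.03 m).
It also fails if it takes over 35 s, if anything falls off the work surface, if the arm or the gripper's body presses on something with over 40 N, if the wrist force passes 120 N, or if a joint passes its speed limit or range.

## Working session

There is one attempt and no reset: what is moved stays moved. The work goes in short steps, Python scripts to look and compute and a shell command to move; the robot and the scene stay as the last step left them, time stands still between calls to the robot, and variables do not carry over. Pictures are saved under pics/ and viewed, about 8 in all and at most 12, crops included, and the job is handed in when it is done.

```bash
mkdir -p pics
cat > h.py <<'E'
from cell import *
import numpy as np, cv2
from scipy.spatial.transform import Rotation as Ro
def T_wc(cam, st=None):
    p=camera_params(cam)
    if cam=="wrist":
        st=st or state(); q=st["ee_rot"]
        T=np.eye(4); T[:3,:3]=Ro.from_quat([q[1],q[2],q[3],q[0]]).as_matrix(); T[:3,3]=st["eef_pos"]
        return T@np.array(p["T_tool_cam"])
    T=np.eye(4); R=np.array(p["R"]); T[:3,:3]=R.T; T[:3,3]=-R.T@np.array(p["t"]); return T
def ray(cam,px,T):
    p=camera_params(cam)
    u=cv2.undistortPoints(np.array([[px]],float),np.array(p["intrinsics"]),np.array(p["D"]))[0,0]
    return T[:3,3], T[:3,:3]@np.array([u[0],u[1],1.])
def at_z(cam,px,z,T):
    o,d=ray(cam,px,T); return o+d*(z-o[2])/d[2]
def at_depth(cam,px,dep,T):
    o,d=ray(cam,px,T); c,r=int(round(px[0])),int(round(px[1]))
    w=dep[max(r-2,0):r+3,max(c-2,0):c+3]; w=w[w>0]
    return o+d*np.median(w) if len(w) else None
def meet(rays):
    A=np.zeros((3,3));b=np.zeros(3)
    for o,d in rays:
        d=d/np.linalg.norm(d);P=np.eye(3)-np.outer(d,d);A+=P;b+=P@o
    x=np.linalg.solve(A,b)
    return x,[float(np.linalg.norm((np.eye(3)-np.outer(d/np.linalg.norm(d),d/np.linalg.norm(d)))@(x-o))) for o,d in rays]
def save(im,n): cv2.imwrite("pics/"+n,cv2.cvtColor(im,cv2.COLOR_RGB2BGR))
E
python3 - <<'E'
from h import *
np.set_printoptions(precision=1,suppress=True)
ims=[]
D={}
for c in ("scene","top"):
    im,d=snapshot(c); T=T_wc(c); save(im,c+".png"); np.save(c+"_d.npy",d); print(c,"cam at",T[:3,3])
    for n in ("dock","flap_hinge","bar_end","pack","pack_nose","pack_tail","dock_stop","spare","driver","motor","jar","wheel"):
        for k,r in enumerate(place_of(n,c)[:3]):
            D.setdefault((n,k),[]).append(ray(c,r["location"],T))
            p=at_depth(c,r["location"],d,T)
            print(c,n,round(r["conf"],2),np.array(r["location"]),p)
for n in ("flap_hinge","bar_end","pack_nose","pack_tail","dock_stop","dock","pack"):
    if len(D.get((n,0),[]))==2: print(n,*meet(D[(n,0)]))
print(state())
E
```

```text
scene cam at [1127.7 1018.8 1446.9]
scene dock 0.69 [266.6 242.9] [654.6 109.   55.1]
scene dock 0.67 [378.4 335.7] [527.  555.7  66.6]
scene flap_hinge 0.69 [270.4 239.4] [637.3 103.   56.5]
scene bar_end 0.59 [317.4 225. ] [445.3  91.6   8.2]
scene pack 0.81 [355.8 235.5] [367.4 208.6  36.8]
scene pack 0.6 [290.2 228.8] [548.5  79.6  34.1]
scene pack 0.59 [336.1 217.4] [381.6 108.2  32.1]
scene pack_nose 0.7 [273.5 236.3] [605.2  65.4   9.8]
scene pack_nose 0.65 [336.9 220.7] [377.6 110.5  14.1]
scene pack_nose 0.65 [349.6 243.8] [393.8 215.7  14.8]
scene pack_tail 0.71 [302.3 222.1] [498.2  74.8  36.3]
scene pack_tail 0.69 [361.5 220. ] [291.9 139.9   1.1]
scene pack_tail 0.62 [268.8 241.8] [646.5 109.1  56.2]
scene dock_stop 0.58 [252.  240.6] [692.   76.4  52.1]
scene spare 0.93 [257.8 209.8] [606.3 -51.1  28.7]
scene spare 0.28 [267.9 240.6] [647.8 105.3  59.1]
scene driver 0.52 [314.2 272.2] [560.5 261.   19.8]
scene motor 0.43 [261.  291.4] [744.4 243.3  16.1]
scene jar 0.8 [222.3 231.1] [750.9 -38.3   7.1]
scene wheel 0.55 [290.8 198.6] [475.6 -45.9  25. ]
top cam at [ 448.9
[... 1403 characters left out ...]
 ] [7.1444471178722315, 7.144447117872154]
pack_tail [411.4 117.1  49.4] [97.41188973334411, 97.41188973334403]
dock_stop [686.6  62.6  32.6] [0.8199955603197101, 0.8199955603196012]
dock [625.4  61.2 -21.4] [3.833917385069318, 3.833917385069278]
pack [462.1 141.4  60.7] [115.05814890756051, 115.0581489075606]
{'clock': 1.3, 'joints': array([-1.4,  0.3, -0.2,  1.1, -0. ,  1.4]), 'joint_velocities': array([ 0., -0., -0.,  0.,  0.,  0.]), 'tau': array([ -0. , -44.3,  26.3,   0. ,  -0. ,  -0. ]), 'eef_pos': array([ 156.7, -527.2,  231.3]), 'ee_rot': array([-0. ,  1. ,  0.1, -0. ]), 'contact_force': array([-0.3, -0.9,  0.6]), 'wrist_torque': array([ 0.1, -0. , -0. ]), 'width': 85.17506552179478}
```

View pics/scene.png

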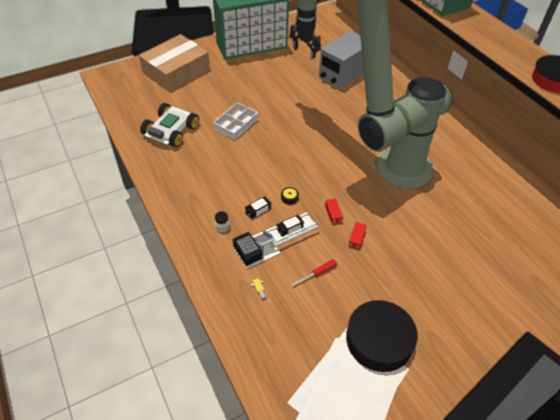

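View pics/top.png

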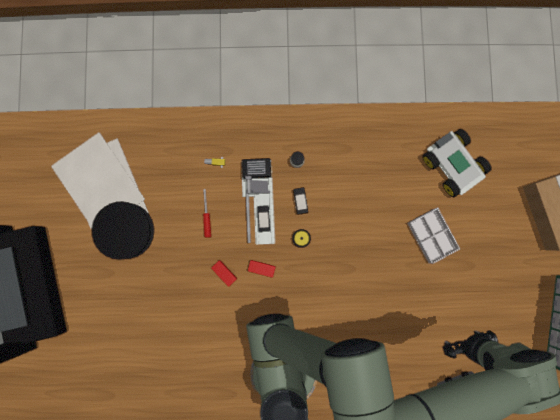

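The scene and top views show the dock along world x. The flap is at about x = 630, the pack lies in the lane near (548, 57), and two red decoys sit in front of the lane's open end. Next I move the wrist camera over the lane.

```bash
python3 -m crank '[{"gripper":0,"dx":0.018,"dy":0.033,"dz":0.01},{"gripper":0,"dx":0.018,"dy":0.033,"dz":0.01},{"gripper":0,"dx":0.018,"dy":0.033,"dz":0.01},{"gripper":0,"dx":0.018,"dy":0.033,"dz":0.01},{"gripper":0,"dx":0.018,"dy":0.033,"dz":0.01},{"gripper":0,"dx":0.018,"dy":0.033,"dz":0.01},{"gripper":0,"dx":0.018,"dy":0.033,"dz":0.01},{"gripper":0,"dx":0.018,"dy":0.033,"dz":0.01},{"gripper":0,"dx":0.018,"dy":0.033,"dz":0.01},{"gripper":0,"dx":0.018,"dy":0.033,"dz":0.01},{"gripper":0,"dx":0.018,"dy":0.033,"dz":0.01},{"gripper":0,"dx":0.018,"dy":0.033,"dz":0.01}]'
python3 -m crank '[{"gripper":0,"dx":0.018,"dy":0.033,"dz":0},{"gripper":0,"dx":0.018,"dy":0.033,"dz":0},{"gripper":0,"dx":0.018,"dy":0.033,"dz":0},{"gripper":0,"dx":0.018,"dy":0.033,"dz":0},{"gripper":0,"dx":0.01,"dy":0.033,"dz":0},{"gripper":0,"dx":0,"dy":0.02,"dz":0},{"gripper":0},{"gripper":0}]'
cat > look.py <<'E'
from h import *
import sys,pickle
np.set_printoptions(precision=1,suppress=True)
tag=sys.argv[1]
st=state(); T=T_wc("wrist",st); im,d=snapshot("wrist"); save(im,tag+".png")
print("tcp",st["eef_pos"],"yaw/tilt",Ro.from_quat(np.array(st["ee_rot"])[[1,2,3,0]]).as_matrix(),"w",st["width"],"cam",T[:3,3],"axis",T[:3,2],"hfov f",camera_params("wrist")["intrinsics"][0][0])
out={}
for n in ("flap_hinge","bar_end","pack_nose","pack_tail","dock_stop","dock","pack"):
    for r in place_of(n,"wrist")[:3]:
        out.setdefault(n,[]).append((r["conf"],ray("wrist",r["location"],T)))
        print(n,round(r["conf"],2),np.array(r["location"]),at_depth("wrist",r["location"],d,T))
pickle.dump((T,d,out),open(tag+".pkl","wb"))
E
python3 look.py w1
```

```text
tcp [ 156.7 -527.2  231.3] yaw/tilt [[ 1.   0.3 -0. ]
 [ 0.3 -1.   0. ]
 [-0.  -0.  -1. ]] w 85.17506552179478 cam [ 228.4 -505.   374. ] axis [-0.3 -0.1 -1. ] hfov f 310.55054658045265invalid input
invalid input
```

View pics/w1.png

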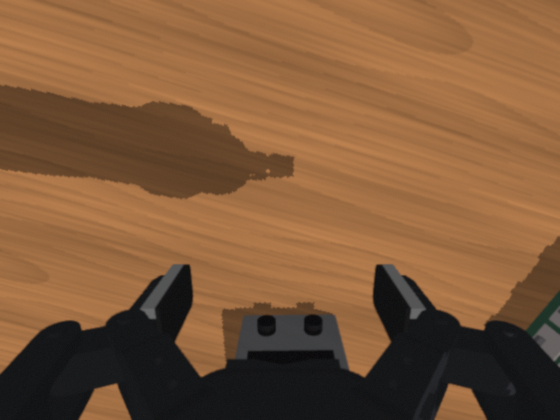

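The view shows only bare bench, because both calls were refused and the arm has not moved. I'll write every field in each row this time.

```bash
python3 -m crank '[{"gripper":0,"dx":0.018,"dy":0.033,"dz":0.01,"ax":0,"ay":0,"az":0},{"gripper":0,"dx":0.018,"dy":0.033,"dz":0.01,"ax":0,"ay":0,"az":0},{"gripper":0,"dx":0.018,"dy":0.033,"dz":0.01,"ax":0,"ay":0,"az":0},{"gripper":0,"dx":0.018,"dy":0.033,"dz":0.01,"ax":0,"ay":0,"az":-2},{"gripper":0,"dx":0.018,"dy":0.033,"dz":0.01,"ax":0,"ay":0,"az":-2},{"gripper":0,"dx":0.018,"dy":0.033,"dz":0.01,"ax":0,"ay":0,"az":-2},{"gripper":0,"dx":0.018,"dy":0.033,"dz":0.01,"ax":0,"ay":0,"az":-2},{"gripper":0,"dx":0.018,"dy":0.033,"dz":0.01,"ax":0,"ay":0,"az":-2},{"gripper":0,"dx":0.018,"dy":0.033,"dz":0.01,"ax":0,"ay":0,"az":-2},{"gripper":0,"dx":0.018,"dy":0.033,"dz":0.01,"ax":0,"ay":0,"az":-2},{"gripper":0,"dx":0.018,"dy":0.033,"dz":0.01,"ax":0,"ay":0,"az":-2},{"gripper":0,"dx":0.018,"dy":0.033,"dz":0.01,"ax":0,"ay":0,"az":0}]'
python3 -m crank '[{"gripper":0,"dx":0.018,"dy":0.033,"dz":0,"ax":0,"ay":0,"az":0},{"gripper":0,"dx":0.018,"dy":0.033,"dz":0,"ax":0,"ay":0,"az":0},{"gripper":0,"dx":0.018,"dy":0.033,"dz":0,"ax":0,"ay":0,"az":0},{"gripper":0,"dx":0.018,"dy":0.033,"dz":0,"ax":0,"ay":0,"az":0},{"gripper":0,"dx":0.01,"dy":0.033,"dz":0,"ax":0,"ay":0,"az":0},{"gripper":0,"dx":0,"dy":0.02,"dz":0,"ax":0,"ay":0,"az":0},{"gripper":0,"dx":0,"dy":0,"dz":0,"ax":0,"ay":0,"az":0},{"gripper":0,"dx":0,"dy":0,"dz":0,"ax":0,"ay":0,"az":0}]'
sed -i 's/precision=1/precision=3/' look.py
python3 look.py w2
```

```text
clock: 2.7
eef_pos: [373.1, -129.5, 352.1]
ee_rot: [0.0, 1.0, 0.004, 0.0]
contact_force: [1.5, -0.6, 1.5]
width: 42.8
clock: 3.37
eef_pos: [454.5, 54.6, 351.2]
ee_rot: [0.0, 1.0, 0.006, -0.0]
contact_force: [0.4, -0.2, -0.4]
width: 42.8
tcp [454.534  54.566 351.182] yaw/tilt [[ 1.     0.012 -0.   ]
 [ 0.012 -1.    -0.   ]
 [-0.     0.    -1.   ]] w 42.75081389119848 cam [529.347  56.484 493.919] axis [-0.292 -0.004 -0.957] hfov f 310.55054658045265
flap_hinge 0.65 [242.3  36.6] [629.584 111.316  33.008]
bar_end 0.68 [244.5 162.5] [461.711 111.807  34.404]
pack_nose 0.97 [279.3  74.4] [582.562  61.456  39.066]
pack_nose 0.91 [244.3 214.3] [370.363 118.156   0.743]
pack_nose 0.72 [172.8 205.9] [383.526 236.423   0.905]
pack_tail 0.94 [214.2 248.9] [306.336 171.983  -0.431]
pack_tail 0.84 [299.  227.6] [359.922  28.259  33.364]
pack_tail 0.81 [284.5 143.3] [487.928  52.83    5.985]
dock 0.85 [279.8  45.1] [625.074  61.484   6.356]
pack 0.84 [273.3 216. ] [378.743  68.884  33.597]
pack 0.72 [277.5 109.4] [537.14   63.503  40.486]
pack 0.69 [195.6 224.4] [363.444 191.051  34.079]
```

View pics/w2.png

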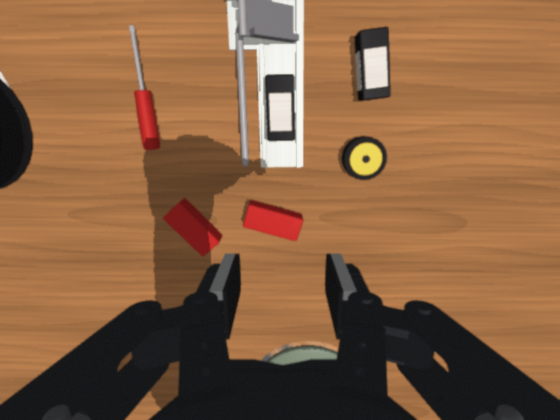

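The wrist view shows the bar from (240,40) to (245,163), the pack at (280,107) and the lane's near end at about row 166. The red decoys are just short of the lane. For the second wrist view I go forward and a little lower.

```bash
python3 -m crank '[{"gripper":0,"dx":0.03,"dy":0.007,"dz":-0.02,"ax":0,"ay":0,"az":0},{"gripper":0,"dx":0.03,"dy":0.007,"dz":-0.02,"ax":0,"ay":0,"az":0},{"gripper":0,"dx":0.02,"dy":0.006,"dz":-0.02,"ax":0,"ay":0,"az":0},{"gripper":0,"dx":0,"dy":0,"dz":0,"ax":0,"ay":0,"az":0},{"gripper":0,"dx":0,"dy":0,"dz":0,"ax":0,"ay":0,"az":0}]'
python3 look.py w3
cat > fit.py <<'E'
from h import *
import pickle
np.set_printoptions(precision=1,suppress=True)
T1,d1,o1=pickle.load(open("w2.pkl","rb")); T2,d2,o2=pickle.load(open("w3.pkl","rb"))
def best(o,n): # detection nearest the dock lane
    L=[(c,r) for c,r in o.get(n,[])]; 
    return L
for n in ("flap_hinge","bar_end","pack_nose","pack_tail","dock_stop","dock","pack"):
    for c1,r1 in best(o1,n):
        for c2,r2 in best(o2,n):
            x,e=meet([r1,r2])
            if e[0]<6: print(n,round(c1,2),round(c2,2),x,"err %.1f"%e[0])
def cloud(T,d,cam="wrist"):
    p=camera_params(cam); v,u=np.nonzero(d>0)
    q=cv2.undistortPoints(np.stack([u,v],1)[:,None].astype(float),np.array(p["intrinsics"]),np.array(p["D"]))[:,0]
    return (np.c_[q,np.ones(len(q))]*d[v,u][:,None])@T[:3,:3].T+T[:3,3]
for T,d in ((T1,d1),(T2,d2)):
    P=cloud(T,d)
    b=P[(abs(P[:,1]-112)<14)&(P[:,2]>24)&(P[:,2]<45)&(P[:,0]>440)&(P[:,0]<615)]
    k=np.polyfit(b[:,0],b[:,1],1); print("bar n",len(b),"x",b[:,0].min(),b[:,0].max(),"z top",np.percentile(b[:,2],90),"yaw",np.degrees(np.arctan(k[0])),"y@460,600",np.polyval(k,[460,600]))
    q=P[(abs(P[:,1]-58)<32)&(P[:,2]>37)&(P[:,2]<44)&(P[:,0]>470)&(P[:,0]<612)]
    r=cv2.minAreaRect(q[:,:2].astype(np.float32)); print("pack rect",r,"z",np.median(q[:,2]),"x",np.percentile(q[:,0],[.5,99.5]),"y",np.percentile(q[:,1],[.5,99.5]))
    w=P[(abs(P[:,1]-58)<45)&(P[:,2]>3)&(P[:,2]<16)&(P[:,0]>440)&(P[:,0]<490)]
    print("lane end x",np.percentile(w[:,0],[1]),"y",np.percentile(w[:,1],[1,99]))
E
python3 fit.py
```

```text
clock: 4.18
eef_pos: [534.2, 73.5, 289.6]
ee_rot: [0.0, 1.0, 0.005, -0.002]
contact_force: [-0.3, -0.9, 0.1]
width: 43.0
tcp [534.172  73.477 289.563] yaw/tilt [[ 1.     0.009 -0.004]
 [ 0.009 -1.    -0.   ]
 [-0.004  0.    -1.   ]] w 42.964076552141805 cam [609.496  75.134 432.033] axis [-0.295 -0.002 -0.955] hfov f 310.55054658045265
flap_hinge 0.77 [254.8 103.2] [622.732 111.339   6.778]
flap_hinge 0.48 [296.2 204.4] [495.955  56.105  39.63 ]
bar_end 0.83 [254.9 224.2] [466.069 111.319  34.948]
pack_nose 0.95 [254.9 275.7] [375.325 114.73   12.906]
pack_nose 0.86 [291.5 136. ] [583.584  63.825  37.794]
pack_nose 0.65 [178.3 270.2] [391.065 224.793  27.358]
pack_tail 0.96 [314.1 289.6] [364.346  26.578  32.62 ]
pack_tail 0.95 [297.2 201.4] [500.136  54.9    39.892]
dock_stop 0.73 [292.2  49.7] [682.36   64.521  29.055]
dock 0.96 [293.4  96.6] [629.389  62.577  43.98 ]
dock 0.5 [389.8   0. ] [732.51  -42.605  37.878]
dock 0.45 [293.1 205.5] [484.654  58.883   6.375]
pack 0.73 [292.4 169.9] [541.614  61.975  39.723]
pack 0.68 [201.6 285. ] [541.137 108.217 317.922]
pack 0.57 [284.1 2
[... 653 characters left out ...]
 0.73 [537.8  62.6  19.7] err 1.3
pack 0.69 0.68 [352.  200.    2.3] err 0.3
bar n 825 x 457.63332678197196 614.5834063046188 z top 35.817669950928725 yaw 1.6318071991502499 y@460,600 [110.9 114.9]
pack rect ((539.1942138671875, 60.44790267944336), (88.4179916381836, 39.96344757080078), 1.3209455013275146) z 40.195697402964754 x [495.3 583.1] y [39.9 80.8]
lane end x [452.4] y [25.3 90.3]
bar n 916 x 456.80898801679336 613.9653175030616 z top 35.47006937248128 yaw 1.520730811951154 y@460,600 [111.  114.7]
pack rect ((539.158203125, 60.24229431152344), (89.70166778564453, 39.33831024169922), 2.0145084857940674) z 39.89335069272181 x [495.  583.7] y [39.7 80.5]
lane end x [452.9] y [25.5 90.5]
```

View pics/w3.png

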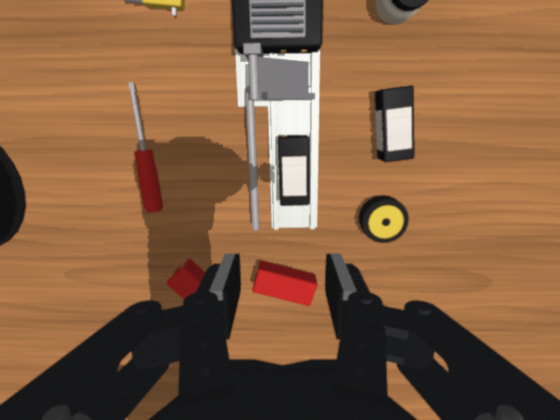

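```bash
python3 -m crank '[{"gripper":-0.1,"dx":-0.012,"dy":0.0056,"dz":-0.035,"ax":0,"ay":0,"az":0.2},{"gripper":-0.1,"dx":-0.012,"dy":0.0056,"dz":-0.035,"ax":0,"ay":0,"az":0.2},{"gripper":-0.1,"dx":-0.012,"dy":0.0056,"dz":-0.035,"ax":0,"ay":0,"az":0.2},{"gripper":-0.1,"dx":-0.012,"dy":0.0056,"dz":-0.035,"ax":0,"ay":0,"az":0.2},{"gripper":-0.1,"dx":-0.011,"dy":0.0056,"dz":-0.035,"ax":0,"ay":0,"az":0.2},{"gripper":-0.1,"dx":0,"dy":0,"dz":-0.03,"ax":0,"ay":0,"az":0},{"gripper":-0.1,"dx":0,"dy":0,"dz":-0.01,"ax":0,"ay":0,"az":0},{"gripper":-0.1,"dx":0,"dy":0,"dz":0,"ax":0,"ay":0,"az":0},{"gripper":-0.1,"dx":0,"dy":0,"dz":0,"ax":0,"ay":0,"az":0}]'
python3 - <<'E'
from h import *
np.set_printoptions(precision=1,suppress=True)
st=state(); T=T_wc("wrist",st); im,d=snapshot("wrist"); save(im,"w4.png")
q=st["ee_rot"];R=Ro.from_quat([q[1],q[2],q[3],q[0]]).as_matrix();print(st["eef_pos"],st["width"],"yaw",np.degrees(np.arctan2(R[1,0],R[0,0])),R[:,2])
# finger pixels: tool-frame cloud
p=camera_params("wrist"); v,u=np.nonzero((d>0)&(d<260))
c=cv2.undistortPoints(np.stack([u,v],1)[:,None].astype(float),np.array(p["intrinsics"]),np.array(p["D"]))[:,0]
X=(np.c_[c,np.ones(len(c))]*d[v,u][:,None]); A=np.array(p["T_tool_cam"]); X=X@A[:3,:3].T+A[:3,3]
for s in (1,-1):
    f=X[(X[:,1]*s>12)&(X[:,1]*s<45)&(abs(X[:,0])<20)&(X[:,2]>-30)&(X[:,2]<8)]
    print("side",s,len(f),"z max",np.percentile(f[:,2],[50,95,99.5]) ,"tip y",[np.percentile(f[f[:,2]>np.percentile(f[:,2],80)][:,1],[1,50,99])],"x",np.percentile(f[:,0],[1,99]))
E
```

```text
clock: 5.33
eef_pos: [476.8, 93.4, 77.2]
ee_rot: [-0.003, 1.0, 0.019, 0.0]
contact_force: [1.1, -0.0, 0.2]
width: 38.4
[476.8  93.4  77.2] 38.431227461092895 yaw 2.1964757665736636 [ 0.  0. -1.]
side 1 1065 z max [-19.4  -6.1  -2.1] tip y [array([18.1, 18.5, 30.7])] x [-9.7 12. ]
side -1 1062 z max [-19.2  -6.4  -2. ] tip y [array([-32.1, -20.4, -20. ])] x [-9.6 11.9]
```

View pics/w4.png

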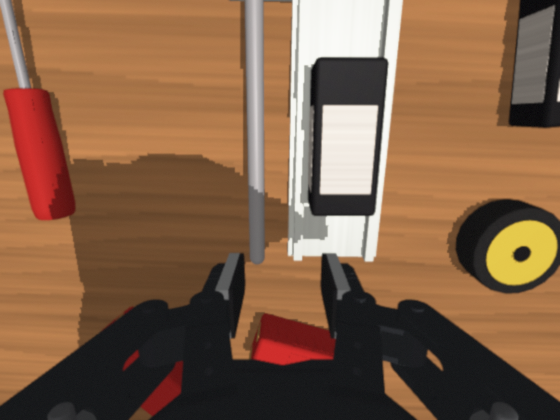

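The bar's near end is at (257,262) and the pack tail at about (343,214), with both fingers still short of the bar end. I re-measure the bar and pack from this closer depth image.

Run:
```python
from h import *
np.set_printoptions(precision=1,suppress=True)
st=state(); T=T_wc("wrist",st); im,d=snapshot("wrist")
p=camera_params("wrist"); v,u=np.nonzero(d>0)
c=cv2.undistortPoints(np.stack([u,v],1)[:,None].astype(float),np.array(p["intrinsics"]),np.array(p["D"]))[:,0]
P=(np.c_[c,np.ones(len(c))]*d[v,u][:,None])@T[:3,:3].T+T[:3,3]
P=P[v<255]if False else P
k=(v<266)&(u<330)
b=P[k&(abs(P[:,1]-113)<12)&(P[:,2]>24)&(P[:,2]<42)&(P[:,0]>440)&(P[:,0]<600)]
f=np.polyfit(b[:,0],b[:,1],1);print("bar",len(b),np.percentile(b[:,0],[.5,99]),np.degrees(np.arctan(f[0])),np.polyval(f,[460,475,500]),np.percentile(b[:,2],95))
a=b[(b[:,0]>470)&(b[:,0]<480)];print("bar y@475",np.percentile(a[:,1],[1,99]))
q=P[(abs(P[:,1]-58)<32)&(P[:,2]>37)&(P[:,2]<44)&(P[:,0]>480)&(P[:,0]<612)]
print("pack",cv2.minAreaRect(q[:,:2].astype(np.float32)),np.percentile(q[:,0],[.5,99.5]),np.percentile(q[:,1],[.5,99.5]))
w=P[(abs(P[:,1]-58)<45)&(P[:,2]>3)&(P[:,2]<18)&(P[:,0]>440)&(P[:,0]<500)]
print("lane",np.percentile(w[:,0],[.5]),np.percentile(w[:,1],[1,99]),"rail top",np.percentile(w[:,2],98))
print(st["eef_pos"])
```

```text
bar 3995 [459.2 599. ] 1.5724504686151 [110.9 111.3 112. ] 35.853534134544475
bar y@475 [106.7 116.5]
pack ((538.8665161132812, 59.908607482910156), (89.18018341064453, 40.27306365966797), 2.1374032497406006) [495.2 582.9] [40.1 80.5]
lane [451.9] [25.1 90.3] rail top 14.846145404316538
[477.8  93.5  77.9]
```

```bash
python3 -m crank '[{"gripper":-0.1,"dx":-0.001,"dy":0.004,"dz":0,"ax":0,"ay":0,"az":-0.3},{"gripper":-0.1,"dx":-0.001,"dy":0.0035,"dz":0,"ax":0,"ay":0,"az":-0.3},{"gripper":-0.1,"dx":0,"dy":0,"dz":-0.02,"ax":0,"ay":0,"az":0},{"gripper":-0.1,"dx":0,"dy":0,"dz":-0.02,"ax":0,"ay":0,"az":0},{"gripper":-0.1,"dx":0,"dy":0,"dz":0,"ax":0,"ay":0,"az":0},{"gripper":-0.1,"dx":0,"dy":0,"dz":0,"ax":0,"ay":0,"az":0}]'
```

```text
clock: 5.93
eef_pos: [473.4, 94.3, 36.3]
ee_rot: [-0.006, 1.0, 0.018, -0.001]
contact_force: [0.3, 0.3, 0.4]
width: 38.3
```

```bash
python3 -m crank '[{"gripper":-0.1,"dx":0,"dy":0.004,"dz":0,"ax":0,"ay":0,"az":0},{"gripper":-0.1,"dx":0,"dy":0,"dz":0,"ax":0,"ay":0,"az":0},{"gripper":-0.1,"dx":0,"dy":0,"dz":0,"ax":0,"ay":0,"az":0}]'; python3 -c "
from h import *
s=state();print(s['eef_pos'],s['joints'],s['joint_velocities'],s['contact_force'],s['wrist_torque'],s['tau'])"
```

```text
clock: 6.18
eef_pos: [475.2, 96.4, 37.4]
ee_rot: [-0.007, 1.0, 0.02, 0.001]
contact_force: [0.5, 0.3, -0.6]
width: 38.6
[475.20015389  96.39427327  37.37351557] [ 0.03905701  0.43745736 -0.60801582  0.5232946   0.01372105  3.14058543] [-0.00212909  0.00520965 -0.00571204 -0.00470728 -0.00151386  0.00108461] [ 0.51019587  0.26463267 -0.57306308] [-0.0278729  -0.01018494 -0.00271142] [ 1.50051154e-02 -4.16957152e+01  1.79194361e+01  1.12070682e-02
  5.21100860e-02 -2.98869725e-05]
```

Joint 6 sits at its 3.14 limit, which explains the y shortfall and the slight tilt. A little more yaw (about 3.5°) frees it and still suits the task.

```bash
python3 -m crank '[{"gripper":-0.1,"dx":0,"dy":0,"dz":0.005,"ax":-0.4,"ay":0,"az":0.8},{"gripper":-0.1,"dx":0,"dy":0.003,"dz":0,"ax":-0.4,"ay":0,"az":0.8},{"gripper":-0.1,"dx":0,"dy":0.002,"dz":0,"ax":0,"ay":0,"az":0},{"gripper":-0.1,"dx":0,"dy":0,"dz":0,"ax":0,"ay":0,"az":0},{"gripper":-0.1,"dx":0,"dy":0,"dz":0,"ax":0,"ay":0,"az":0}]'; python3 -c "
from h import *
s=state();print(s['eef_pos'],s['joints'],s['ee_rot'])"
```

```text
clock: 6.6
eef_pos: [474.2, 101.5, 41.4]
ee_rot: [0.0, 0.999, 0.034, -0.0]
contact_force: [-0.1, -1.0, -0.1]
width: 38.6
[474.20107758 101.5132295   41.35062061] [ 5.87345141e-02  4.33499711e-01 -5.99950122e-01  5.37968016e-01
 -3.22056623e-04  3.13199180e+00] [ 1.68613365e-04  9.99416279e-01  3.41610822e-02 -3.06711932e-04]
```

```bash
python3 -m crank '[{"gripper":-0.1,"dx":0.001,"dy":0,"dz":-0.012,"ax":0,"ay":0,"az":0},{"gripper":-0.1,"dx":0,"dy":0,"dz":-0.012,"ax":0,"ay":0,"az":0},{"gripper":-0.1,"dx":0,"dy":0,"dz":0,"ax":0,"ay":0,"az":0},{"gripper":-0.1,"dx":0,"dy":0,"dz":0,"ax":0,"ay":0,"az":0}]'
```

```text
clock: 6.93
eef_pos: [474.4, 101.2, 16.8]
ee_rot: [0.0, 0.999, 0.034, -0.001]
contact_force: [-0.2, 0.3, 0.3]
width: 38.0
```

```bash
python3 -m crank '[{"gripper":-0.1,"dx":0,"dy":-0.004,"dz":0,"ax":0,"ay":0,"az":0},{"gripper":-0.1,"dx":0,"dy":-0.004,"dz":0,"ax":0,"ay":0,"az":0},{"gripper":-0.1,"dx":0,"dy":-0.004,"dz":0,"ax":0,"ay":0,"az":0},{"gripper":-0.1,"dx":0,"dy":-0.003,"dz":0,"ax":0,"ay":0,"az":0},{"gripper":-0.1,"dx":0,"dy":0,"dz":0,"ax":0,"ay":0,"az":0},{"gripper":-0.1,"dx":0,"dy":0,"dz":0,"ax":0,"ay":0,"az":0}]'
python3 -m crank '[{"gripper":-0.1,"dx":0,"dy":-0.003,"dz":0,"ax":0,"ay":0,"az":0},{"gripper":-0.1,"dx":0,"dy":-0.003,"dz":0,"ax":0,"ay":0,"az":0},{"gripper":-0.1,"dx":0,"dy":0,"dz":0,"ax":0,"ay":0,"az":0},{"gripper":-0.1,"dx":0,"dy":0,"dz":0,"ax":0,"ay":0,"az":0},{"gripper":-0.1,"dx":0,"dy":0,"dz":0,"ax":0,"ay":0,"az":0}]'
python3 - <<'E'
from h import *
st=state(); T=T_wc("wrist",st); im,d=snapshot("wrist"); save(im,"w5.png")
p=camera_params("wrist"); v,u=np.nonzero(d>0)
c=cv2.undistortPoints(np.stack([u,v],1)[:,None].astype(float),np.array(p["intrinsics"]),np.array(p["D"]))[:,0]
P=(np.c_[c,np.ones(len(c))]*d[v,u][:,None])@T[:3,:3].T+T[:3,3]
b=P[(P[:,1]>88)&(P[:,1]<113)&(P[:,2]>24)&(P[:,2]<42)&(P[:,0]>500)&(P[:,0]<590)&(v<250)]
f=np.polyfit(b[:,0],b[:,1],1);print(st["eef_pos"],"bar y",np.polyval(f,[475,540]),"dy vs closed",np.polyval(f,500)-112)
E
```

```text
clock: 7.43
eef_pos: [475.1, 86.7, 17.5]
ee_rot: [-0.001, 0.999, 0.034, -0.0]
contact_force: [-1.5, 4.9, -3.7]
width: 38.6
clock: 7.85
eef_pos: [475.2, 80.8, 17.5]
ee_rot: [-0.0, 0.999, 0.034, -0.0]
contact_force: [0.6, 5.1, -2.6]
width: 38.4
[475.23022486  80.80643437  17.45146056] bar y [95.90193743 97.56794456] dy vs closed -15.457290600030746
```

View pics/w5.png

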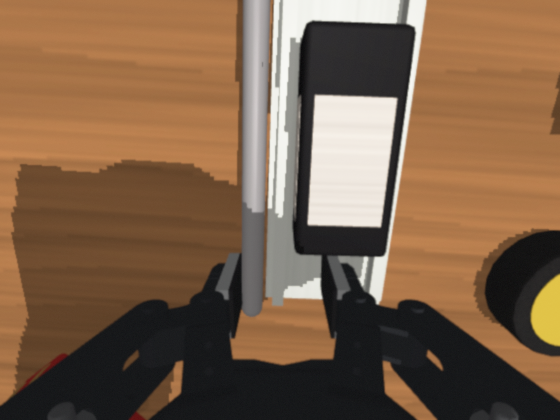

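The flap is held up: the bar moved 15.5 mm (about 0.58 rad) under 5 N. In the picture the bar touches the left finger and the right finger stands behind the pack tail at (340,255). Now I push along the lane.

```bash
python3 -m crank '[{"gripper":-0.1,"dx":0.004,"dy":0.0001,"dz":0,"ax":0,"ay":0,"az":0},{"gripper":-0.1,"dx":0.005,"dy":0.0001,"dz":0,"ax":0,"ay":0,"az":0},{"gripper":-0.1,"dx":0.005,"dy":0.0001,"dz":0,"ax":0,"ay":0,"az":0},{"gripper":-0.1,"dx":0.005,"dy":0.0001,"dz":0,"ax":0,"ay":0,"az":0},{"gripper":-0.1,"dx":0.005,"dy":0.0001,"dz":0,"ax":0,"ay":0,"az":0},{"gripper":-0.1,"dx":0.005,"dy":0.0002,"dz":0,"ax":0,"ay":0,"az":-0.4},{"gripper":-0.1,"dx":0.005,"dy":0.0002,"dz":0,"ax":0,"ay":0,"az":-0.4},{"gripper":-0.1,"dx":0.005,"dy":0.0002,"dz":0,"ax":0,"ay":0,"az":-0.4},{"gripper":-0.1,"dx":0.005,"dy":0.0002,"dz":0,"ax":0,"ay":0,"az":-0.4},{"gripper":-0.1,"dx":0.005,"dy":0.0002,"dz":0,"ax":0,"ay":0,"az":-0.4}]'
python3 -m crank '[{"gripper":-0.1,"dx":0.005,"dy":0.0002,"dz":0,"ax":0,"ay":0,"az":0},{"gripper":-0.1,"dx":0.005,"dy":0.0001,"dz":0,"ax":0,"ay":0,"az":0},{"gripper":-0.1,"dx":0.005,"dy":0.0001,"dz":0,"ax":0,"ay":0,"az":0},{"gripper":-0.1,"dx":0.004,"dy":0.0001,"dz":0,"ax":0,"ay":0,"az":0},{"gripper":-0.1,"dx":0,"dy":0,"dz":0,"ax":0,"ay":0,"az":0}]'
cat > chk.py <<'E'
from h import *
import sys
np.set_printoptions(precision=1,suppress=True)
st=state(); T=T_wc("wrist",st); im,d=snapshot("wrist"); save(im,sys.argv[1]+".png")
p=camera_params("wrist"); v,u=np.nonzero(d>0)
c=cv2.undistortPoints(np.stack([u,v],1)[:,None].astype(float),np.array(p["intrinsics"]),np.array(p["D"]))[:,0]
P=(np.c_[c,np.ones(len(c))]*d[v,u][:,None])@T[:3,:3].T+T[:3,3]
x0=st["eef_pos"][0]+15
b=P[(P[:,1]>88)&(P[:,1]<118)&(P[:,2]>24)&(P[:,2]<38)&(P[:,0]>x0)&(P[:,0]<610)&(v<250)]
f=np.polyfit(b[:,0],b[:,1],1);print(st["eef_pos"],st["joints"][[0,5]],"yaw",2*np.degrees(st["ee_rot"][2]),"bar travel",[np.polyval(f,x)-(112+(x-500)*.0277) for x in (550,600)])
q=P[(abs(P[:,1]-62)<18)&(P[:,2]>37)&(P[:,2]<43)&(P[:,0]>480)&(P[:,0]<690)&(v<255)]
print("pack top x",np.percentile(q[:,0],[.5,99.5]),"z",np.median(q[:,2]))
E
python3 chk.py w6
```

```text
clock: 8.73
eef_pos: [521.3, 82.5, 16.8]
ee_rot: [-0.001, 1.0, 0.017, -0.003]
contact_force: [-6.2, 5.0, 0.5]
width: 38.8
clock: 9.15
eef_pos: [541.6, 83.1, 16.8]
ee_rot: [-0.001, 1.0, 0.017, -0.002]
contact_force: [-2.7, 5.5, -0.8]
width: 38.6
[541.6  83.1  16.8] [0.  3.1] yaw 1.9323406769153808 bar travel [np.float64(-15.074609193636462), np.float64(-15.129009208198823)]
pack top x [561.6 627.3] z 40.187680425947434
```

```bash
python3 -m crank '[{"gripper":-0.1,"dx":0.005,"dy":0.0001,"dz":0,"ax":0,"ay":0,"az":0},{"gripper":-0.1,"dx":0.005,"dy":0.0001,"dz":0,"ax":0,"ay":0,"az":0},{"gripper":-0.1,"dx":0.005,"dy":0.0001,"dz":0,"ax":0,"ay":0,"az":0},{"gripper":-0.1,"dx":0.005,"dy":0.0001,"dz":0,"ax":0,"ay":0,"az":0},{"gripper":-0.1,"dx":0.004,"dy":0.0001,"dz":0,"ax":0,"ay":0,"az":0},{"gripper":-0.1,"dx":0,"dy":0,"dz":0,"ax":0,"ay":0,"az":0}]'
python3 -m crank '[{"gripper":-0.1,"dx":0.003,"dy":0.0001,"dz":0,"ax":0,"ay":0,"az":0},{"gripper":-0.1,"dx":0.003,"dy":0.0001,"dz":0,"ax":0,"ay":0,"az":0},{"gripper":-0.1,"dx":0,"dy":0,"dz":0,"ax":0,"ay":0,"az":0}]'
python3 chk.py w7
```

```text
clock: 9.7
eef_pos: [565.7, 83.6, 16.8]
ee_rot: [-0.001, 1.0, 0.017, -0.002]
contact_force: [-2.0, 4.9, -0.5]
width: 37.9
clock: 9.95
eef_pos: [571.1, 83.8, 16.8]
ee_rot: [-0.001, 1.0, 0.017, -0.002]
contact_force: [-3.3, 4.3, -0.6]
width: 38.5
[571.1  83.8  16.8] [0.  3.1] yaw 1.9365121513586847 bar travel [np.float64(-14.552407670983044), np.float64(-15.197047590377622)]
pack top x [590.7 682.2] z 40.1739385237574
```

View pics/w7.png

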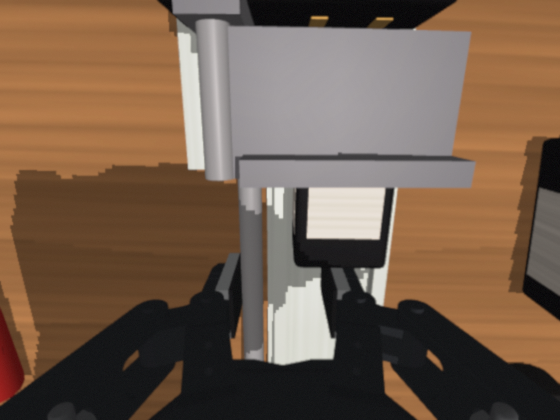

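The pack is well under the raised flap, with its tail at about row 265. I finish in small steps until the force rises.

```bash
python3 -m crank '[{"gripper":-0.1,"dx":0.002,"dy":0.0001,"dz":0,"ax":0,"ay":0,"az":0},{"gripper":-0.1,"dx":0.002,"dy":0,"dz":0,"ax":0,"ay":0,"az":0},{"gripper":-0.1,"dx":0,"dy":0,"dz":0,"ax":0,"ay":0,"az":0}]'
python3 -m crank '[{"gripper":-0.1,"dx":0.002,"dy":0.0001,"dz":0,"ax":0,"ay":0,"az":0},{"gripper":-0.1,"dx":0,"dy":0,"dz":0,"ax":0,"ay":0,"az":0}]'
python3 -m crank '[{"gripper":-0.1,"dx":0.002,"dy":0,"dz":0,"ax":0,"ay":0,"az":0},{"gripper":-0.1,"dx":0,"dy":0,"dz":0,"ax":0,"ay":0,"az":0}]'
```

```text
clock: 10.25
eef_pos: [574.9, 83.9, 16.8]
ee_rot: [-0.001, 1.0, 0.017, -0.003]
contact_force: [-4.2, 5.2, -0.9]
width: 38.4
clock: 10.42
eef_pos: [576.8, 84.1, 16.8]
ee_rot: [-0.001, 1.0, 0.017, -0.003]
contact_force: [-3.5, 5.5, 0.1]
width: 38.5
clock: 10.58
eef_pos: [578.7, 84.0, 16.7]
ee_rot: [-0.001, 1.0, 0.017, -0.003]
contact_force: [-4.8, 4.8, 0.8]
width: 38.7
```

```bash
python3 -m crank '[{"gripper":-0.1,"dx":0.002,"dy":0.0001,"dz":0,"ax":0,"ay":0,"az":0},{"gripper":-0.1,"dx":0,"dy":0,"dz":0,"ax":0,"ay":0,"az":0}]'
python3 -m crank '[{"gripper":-0.1,"dx":0.0015,"dy":0,"dz":0,"ax":0,"ay":0,"az":0},{"gripper":-0.1,"dx":0,"dy":0,"dz":0,"ax":0,"ay":0,"az":0}]'
```

```text
clock: 10.75
eef_pos: [579.4, 84.1, 16.7]
ee_rot: [-0.0, 1.0, 0.017, -0.004]
contact_force: [-8.7, 4.3, 3.5]
width: 38.5
clock: 10.92
eef_pos: [579.4, 84.1, 16.6]
ee_rot: [-0.0, 1.0, 0.017, -0.005]
contact_force: [-11.4, 5.1, 8.2]
width: 38.4
```

The TCP stalled at x = 579.4 with the force rising to 11 N, so the pack is against the charger. I back off, let the flap down slowly, then raise.

```bash
python3 -m crank '[{"gripper":-0.1,"dx":-0.003,"dy":0,"dz":0,"ax":0,"ay":0,"az":0},{"gripper":-0.1,"dx":-0.003,"dy":0,"dz":0,"ax":0,"ay":0,"az":0},{"gripper":-0.1,"dx":-0.003,"dy":0,"dz":0,"ax":0,"ay":0,"az":0},{"gripper":-0.1,"dx":0,"dy":0.003,"dz":0,"ax":0,"ay":0,"az":0},{"gripper":-0.1,"dx":0,"dy":0.003,"dz":0,"ax":0,"ay":0,"az":0},{"gripper":-0.1,"dx":0,"dy":0.003,"dz":0,"ax":0,"ay":0,"az":0},{"gripper":-0.1,"dx":0,"dy":0.002,"dz":0,"ax":0,"ay":0,"az":0},{"gripper":-0.1,"dx":0,"dy":0,"dz":0,"ax":0,"ay":0,"az":0}]'
python3 -c "
from h import *
s=state();print(s['joints'],s['contact_force'])"
```

```text
clock: 11.58
eef_pos: [575.7, 93.1, 17.3]
ee_rot: [0.0, 1.0, 0.017, -0.001]
contact_force: [-0.5, 0.8, -0.6]
width: 38.8
[ 3.41268925e-02  6.07351705e-01 -3.52139292e-01  6.12396952e-01
 -7.22440970e-04  3.14126063e+00] [-0.46413359  0.84649343 -0.6368005 ]
```

```bash
python3 -m crank '[{"gripper":-0.1,"dx":0,"dy":0,"dz":0.01,"ax":0,"ay":0,"az":0.5},{"gripper":-0.1,"dx":0,"dy":0,"dz":0.02,"ax":0,"ay":0,"az":0.5},{"gripper":-0.1,"dx":0,"dy":0,"dz":0.03,"ax":0,"ay":0,"az":0},{"gripper":-0.1,"dx":-0.01,"dy":0,"dz":0.03,"ax":0,"ay":0,"az":0},{"gripper":-0.1,"dx":-0.01,"dy":0,"dz":0.03,"ax":0,"ay":0,"az":0},{"gripper":-0.1,"dx":-0.01,"dy":0,"dz":0.03,"ax":0,"ay":0,"az":0},{"gripper":-0.1,"dx":0,"dy":0,"dz":0.03,"ax":0,"ay":0,"az":0},{"gripper":-0.1,"dx":0,"dy":0,"dz":0,"ax":0,"ay":0,"az":0},{"gripper":-0.1,"dx":0,"dy":0,"dz":0,"ax":0,"ay":0,"az":0}]'
python3 chk.py w8
python3 - <<'E'
from h import *
np.set_printoptions(precision=1,suppress=True)
for n in("top",):
    im,d=snapshot(n);T=T_wc(n)
    for t in("spare","wheel","motor","jar","driver"):
        print(t,[(round(r["conf"],2),at_depth(n,r["location"],d,T)) for r in place_of(t,n)[:2]])
E
```

```text
clock: 12.33
eef_pos: [547.2, 93.0, 200.1]
ee_rot: [0.0, 1.0, 0.026, 0.002]
contact_force: [-0.6, -0.8, -0.5]
width: 38.6
[547.2  93.  200.1] [0.  3.1] yaw 2.965607466609051 bar travel [np.float64(-10.075269655833537), np.float64(-10.272705281682605)]
pack top x [592.6 682.4] z 40.04755342904653
spare [(0.88, array([598.1, -75.2,  33.9]))]
wheel [(0.78, array([471.1, -69.9,  27.3])), (0.36, array([615.9,  53.3,  39.5]))]
motor [(0.49, array([742.8, 224.9,  19.2])), (0.38, array([ 470. , -524. ,   12.4]))]
jar [(0.48, array([732.7, -53.9,  59.9]))]
driver [(0.77, array([556.8, 243.5,  18.3]))]
```

View pics/w8.png

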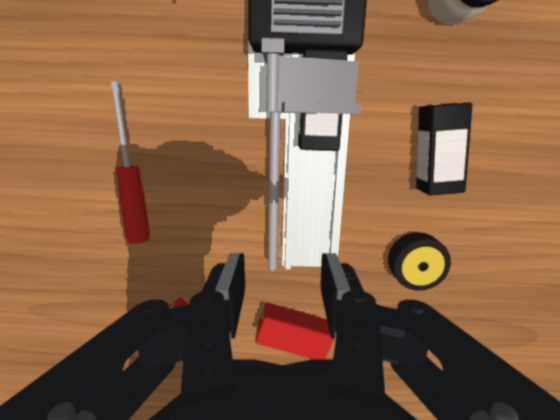

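Run:
```python
from h import *
np.set_printoptions(precision=1,suppress=True)
st=state(); T=T_wc("wrist",st); im,d=snapshot("wrist")
p=camera_params("wrist"); v,u=np.nonzero(d>0)
c=cv2.undistortPoints(np.stack([u,v],1)[:,None].astype(float),np.array(p["intrinsics"]),np.array(p["D"]))[:,0]
P=(np.c_[c,np.ones(len(c))]*d[v,u][:,None])@T[:3,:3].T+T[:3,3]
for y0,y1 in((36,45),(45,55),(55,65),(65,75)):
    s=P[(P[:,1]>y0)&(P[:,1]<y1)]
    h=s[(s[:,0]>660)&(s[:,2]>52)&(s[:,2]<60)]; print(y0,"housing x",np.percentile(h[:,0],[.5,2]), "gap column x:z", [(int(x),round(float(np.median(s[(abs(s[:,0]-x)<1),2])),1)) for x in range(664,688,3) if (abs(s[:,0]-x)<1).any()])
f=P[(P[:,1]>45)&(P[:,1]<75)&(P[:,2]>44)&(P[:,2]<62)&(P[:,0]<665)]
print("flap front x",np.percentile(f[:,0],[.5,2]))
q=P[(P[:,1]>45)&(P[:,1]<79)&(P[:,2]>37)&(P[:,2]<42)&(P[:,0]<620)]; k=q[(q[:,0]<600)]
print("tail x at y:",[(y,round(float(q[abs(q[:,1]-y)<2][:,0].min()),1)) for y in (50,56,62,68,74)])
```

```text
Traceback (most recent call last):
IndexError: index -1 is out of bounds for axis 0 with size 0
```

Run:
```python
from h import *
np.set_printoptions(precision=1,suppress=True)
st=state(); T=T_wc("wrist",st); im,d=snapshot("wrist")
p=camera_params("wrist"); v,u=np.nonzero(d>0)
c=cv2.undistortPoints(np.stack([u,v],1)[:,None].astype(float),np.array(p["intrinsics"]),np.array(p["D"]))[:,0]
P=(np.c_[c,np.ones(len(c))]*d[v,u][:,None])@T[:3,:3].T+T[:3,3]
for y in (45,55,65,75):
    s=P[(abs(P[:,1]-y)<3)]
    print(y,"x:z",[(x,round(float(np.median(s[abs(s[:,0]-x)<2,2])),1)) for x in list(range(580,602,3))+list(range(618,634,3))+list(range(660,710,4)) if (abs(s[:,0]-x)<2).any()])
```

```text
45 x:z [(580, 5.9), (583, 5.9), (586, 6.1), (589, 6.1), (592, 39.0), (595, 39.7), (598, 39.9), (601, 40.0), (618, 40.0), (621, 40.1), (624, 40.1), (627, 51.4), (630, 58.4), (633, 58.4), (660, 44.9), (664, 44.5), (668, 44.8), (672, 44.7), (676, 40.1), (680, 39.6), (684, 46.2), (688, 48.4), (692, 48.4), (696, 48.3), (700, 48.1), (704, 48.4), (708, 48.3)]
55 x:z [(580, 6.4), (583, 6.1), (586, 5.8), (589, 6.1), (592, 39.2), (595, 39.8), (598, 39.6), (601, 39.8), (618, 40.3), (621, 40.4), (624, 40.7), (627, 59.7), (630, 60.7), (633, 60.4), (660, 46.9), (664, 47.2), (668, 46.9), (672, 46.4), (676, 40.3), (680, 39.6), (684, 46.4), (688, 48.3), (692, 48.8), (696, 50.1), (700, 54.9), (704, 50.0), (708, 53.6)]
65 x:z [(580, 6.3), (583, 6.1), (586, 5.9), (589, 5.9), (592, 38.7), (595, 39.8), (598, 39.8), (601, 40.1), (618, 40.4), (621, 40.4), (624, 40.5), (627, 61.8), (630, 62.6), (633, 62.5), (660, 49.0), (664, 48.7), (668, 49.2), (672, 48.1), (676, 40.3), (680, 39.6), (684, 46.2), (688, 48.5), (692, 49.4), (696, 51.3), (700, 54.5), (704, 50.5), (708, 54.9)]
75 x:z [(580, 5.9), (583, 6.1), (586, 5.9), (589, 5.7), (592, 39.3), (595, 39.9), (598, 40.2), (601, 40.3), (618, 40.0), (621, 39.9), (624, 40.1), (627, 64.1), (630, 65.0), (633, 65.1), (660, 51.2), (664, 51.1), (668, 51.2), (672, 50.9), (676, 40.1), (680, 40.3), (684, 47.2), (688, 48.2), (692, 49.3), (696, 50.9), (700, 54.9), (704, 52.0), (708, 54.6)]
```

The pack top (z = 40) runs right up to the housing face at about x = 682. The tail sticks out 35 mm in front of the flap edge, straight across its width.

```bash
python3 -c "
from cell import *
s=state();print(s['clock'],s['contact_force'],abs(s['joint_velocities']).max());print(hand_in())"
```

```text
12.7833 [-0.21833999  0.03478462  0.34233627] 0.004601296407189556
the job is handed in; nothing more can be done
None
```

I handed the job in at 12.8 s on the robot's clock, with the pack pushed home, the flap down on it and the arm clear. `hand_in()` gives no verdict, so this rests on my own last checks.

**What I did:** The left fingertip pressed the bar in about 15 mm (flap about 0.58 rad, 5 N) and held it there. With the same gripper opening, the right fingertip pushed the pack's tail along the lane. I pushed until the arm stalled at 11 N, then backed off, let the flap down slowly and raised the arm.

**Last checks:**
- **Pack:** it sits flat, with its top at 40 mm. The top reaches the charger housing at x ≈ 682, the tail sticks out 35 mm in front of the flap, and it is straight.
- **Flap:** the bar stayed 10 mm pressed in with no finger on it, which means about 0.37 rad, so the flap is resting on the pack.
- **Robot:** it touches nothing, and the force reading is about 0.

**What disagreed:**
- **Dock position:** place_of's dock points and the depth fit differed by a few mm, so I used the fit and confirmed home by the force rise.
- **Joint 6:** it hit its 3.14 rad limit near the start pose. I got round this with a slight extra yaw.
- **Bystanders:** I re-checked the spare, wheel, motor, jar and driver in the top view, and all were within about 12 mm of their first readings, which I take as detection error. I did not re-measure the spool and tray, but the arm never came low near them.

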